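# Sort inspected bearing housings into the pass nest and the lockable hold nest

### The job

Sort the inspected bearing housings by the shape of the brass tag on top: the one with the round tag goes into the pass nest (the plate with the round tag), the one with the triangular tag goes into the hold nest (the plate with the triangular tag), each set down flat between the locating pins, not dropped. Once the rejected housing is in, swing the hold nest's steel strap across the rejected housing until its ear meets the staple post on the other side, ready for the padlock. The housing without a tag has not been inspected yet: leave it where it is.

Things in the scene. Friction and masses are not known exactly. Their poses are not given: they have to be found in the camera images.
- housing_round: plain aluminium bearing housing: block 110 mm long (x), 50 wide (y), 44 high (z), 28 mm bore through its length, four screw holes on top, 0.45 kg, same either way round. Origin: centre of underside. Stands on the desk; grip its 50 mm width at mid-length. A round brass tag (34 mm across) is riveted on its top: passed.
- housing_triangle: plain aluminium bearing housing: block 110 mm long (x), 50 wide (y), 44 high (z), 28 mm bore through its length, four screw holes on top, 0.45 kg, same either way round. Origin: centre of underside. Stands on the desk; grip its 50 mm width at mid-length. A triangular brass tag (sides 43 mm) is riveted on its top: rejected.
- housing_blank: plain aluminium bearing housing: block 110 mm long (x), 50 wide (y), 44 high (z), 28 mm bore through its length, four screw holes on top, 0.45 kg, same either way round. Origin: centre of underside. Stands on the desk; grip its 50 mm width at mid-length. No tag on its top, only a small empty rivet hole: not inspected yet, must stay where it is.
- pass_nest: fixed dark steel plate 180 x 124 x 12 mm (x from -100 to +80). Origin: on the desk below the housing's place; the housing lies on it lengthwise along x. Six 10 mm locating pins, 19 mm high, tapered noses: at x = +-42, y = +-32 mm and x = +-62, y = 0 (2 mm play on each side). Pass nest: round brass tag at x = -83 mm (end nearest the robot), no strap.
- pass_nest_seat (a point): the point where the centre of a housing's underside comes to lie: on the top face of the pass nest's plate, 12 mm above the desk; axes as the plate's
- hold_nest: fixed dark steel plate 180 x 124 x 12 mm (x from -100 to +80). Origin: on the desk below the housing's place; the housing lies on it lengthwise along x. Six 10 mm locating pins, 19 mm high, tapered noses: at x = +-42, y = +-32 mm and x = +-62, y = 0 (2 mm play on each side). Hold nest: triangular tag at x = -83; posts at x = -48: pivot y = +50 (60 high), staple y = -50 (90).
- hold_nest_seat (a point): the point where the centre of a housing's underside comes to lie: on the top face of the hold nest's plate, 12 mm above the desk; axes as the plate's
- strap (a joint): angle (rad) of the hold nest's steel strap, a flat bar 24 x 7 mm on a vertical pivot, underside 61 mm above the desk. 0 = closed: it lies across the nest along the plate's -y, over the housing (5 mm above it), its upright ear against the lip of the staple post. It grows as it swings towards the robot (1.57: along the plate's -x; most 2.0). Light friction; stays where left.
- strap_hinge (a point): the strap's pivot axis, at the height of the strap's underside (61 mm above the desk), axes as the plate's
- strap_knob (a point): centre of the grip of the black upright knob near the strap's free end, 125 mm from the pivot axis, 88 mm above the desk; the grip is 22 mm in diameter, from 77 to 98 mm above the desk, above the strap's top face at 68 mm; a small upright ear (to 91 mm) stands on the strap 17 mm inward of the knob

How it is judged:
By the outcome, as a careful person would: the job done as asked, in the order asked, and still so for the second after the job is handed in, with the robot touching nothing.
It also fails if it takes over 66 s, if anything falls off the work surface, if the arm or the gripper's body presses on something with over 40 N, if the wrist force passes 120 N, or if a joint passes its speed limit or range.

### The arm

A 6-joint arm with a two-finger parallel gripper is mounted at the origin on a cart in front of the work surface, level with it; the furniture and walls round the work are solid. World frame = base frame: x ahead of the robot, y to its left, z up, the work surface at z = 0. Lengths are in m, angles in rad, forces in N, time in s.
With the tool pointing down it reaches from about 0.25 to 0.725 m from the base axis. Payload 9.7 kg.
Tool frame: the origin (TCP) lies at the very end of the fingers, on their centre line; the grasp point (between the pads) lies 19 mm behind it; z points along the fingers, y is the line along which they close (so a half turn about z gives the same grasp; the last joint's range is limited). The gripper opens to 85 mm and grips with 20 to 120 N. Pads are 22 mm wide; open, the fingers measure 114 mm over their backs; the gripper's body (76 mm by 85 mm) begins 54 mm behind the grasp point. The pads swing forward as they close: fully open they stand 13 mm farther back than shut.
Start: joints at [-1.14, 0.087, 0.176, 1.66, 0, 1.571], TCP at [0.23, -0.5, 0.231] pointing down, gripper open.
Joint ranges: [-3.13, 3.13], [-0.85, 1.81], [-1.15, 1.24], [-2.2, 2.28], [-1.44, 1.52], [-3.14, 3.14]. Speed limits (rad/s): [2.22, 2.22, 2.57, 3.14, 3.14, 3.14].

### API

Orientations are given as a unit quaternion [x, y, z, w].
In Python, from station import robot, vision, finder gives the robot as it stands. The module is installed in compiled form; this text tells all that it offers.
- The arm moves only by the tool step_arm, never from a script. Its argument "increments" is a list of rows, each a list of 2 entries, a list of its own where there are three numbers: the shift along the world's x, y, z each as a share of 150 mm, from -1 to 1, then the turn, a rotation vector about the world's x, y, z each as a share of 45 degrees, from -1 to 1. In form: [[[tx, ty, tz], [ax, ay, az]], ...]. A call has 1 to 20 rows; each row is the pose to reach, as a shift and turn from the pose commanded when the call began; what a row does not reach only later rows make up. A row lasts 1/10 s, in which the tool goes at most 50 mm and 8.59 degrees, less where a joint would pass 70% of its speed; a pose out of reach is approached as far as the arm can. A call with a number of a shift or a turn outside -1 to 1 is refused whole. A call with a gripper value outside its range is refused whole. "claw" is the closure, from -1 (fully open) to 1 (shut), set as the call begins (left out, the last holds). The fingers move at their own pace and stop on an object; "force" is the grip in N (left out, the last holds). Time passes only in rows, so rows that repeat a pose let the fingers close. It gives the time, the measured TCP pose, the force, the opening and the grip force at its end, in the units of the state.
- robot.get_state(): the state, without advancing time (a new reading comes with each control period).
- vision.snapshot(name): name is "side" or "top" or "wrist"; returns the picture (420x560x3 uint8, red, green, blue); there is no depth.
- vision.camera_info(name): a dict with "camera_matrix" (3x3 intrinsics, pixels), "distortion" ([k1, k2, p1, p2, k3] as OpenCV has them; the pictures are not rectified), "rvec" (rotation vector, rad) and "tvec" (3), from world to camera coordinates, as OpenCV has them. Camera axes: x right, y down, z forward; pixel columns grow to the right and rows downward; lengths in m; the calibration is good to about 2 mm. A picture is of the moment at which its call begins: read the wrist's pose just before it. camera_info takes no time and is no camera call; for the wrist camera it gives the pose at the moment of the call.
- robot.close_job(): hands the job in; it is judged then, once.
Trained networks look in the newest picture that a camera, given by its name, has taken for a name from the list of things; names that differ only in an ending like _2 or _b are one class to them, and where a whole thing is asked for, a point or a joint stands for the part that bears it (a point fixed in the world has none). Each returns a list of dicts, best first, with "conf" (0 to 1); they miss things now and then, are a little off and sometimes report something else, mostly with a low value. They report only what shows in the picture. A call takes as long as a camera call.
- finder.cut_out(label, camera): "region" (420x560 bool, what is visible of it) and "bbox" ([left, top, right, bottom] in pixels, round what is visible of it).
- finder.mark_of(label, camera): "at" ([column, row] in pixels: a listed point, or the origin of a listed thing).
The state is a dict: "clock": time; "q": joint angles; "joint_vel": joint speeds; "effort": joint torques, N m; "tcp_pos": TCP position; "tcp_rot": TCP orientation; "wrist_force": force on the tool from outside, world axes, zero at the start; "torque": the same for the moment, N m; "width": opening from 0.0 (shut) to 1.0 (fully open); "gripper_force": force on a finger pad.
Only numpy, scipy, OpenCV 4.12 (cv2) and the standard library are available. Lean on these libraries where they do the work, as an engineer would, in place of code of your own. Each camera call takes 0.05 s, during which the arm holds its last target. There are 200 camera calls.

## Working session

There is one attempt and no reset: what is moved stays moved. The work goes in short steps, Python scripts to look and compute and a tool call to move; the robot and the scene stay as the last step left them, time stands still between calls to the robot, and variables do not carry over. Pictures are saved under pics/ and viewed, at most 10 in all, crops included, and the job is handed in when it is done.

Besides the shell and the picture viewer there is one more tool, called as a command line: name --argument value ..., lists and objects as JSON in quotes. step_arm: Moves the arm, as the interface text tells. Its arguments: {"type":"object","properties":{"increments":{"type":"array","items":{"type":"array"}},"claw":{"type":"number"},"force":{"type":"number"}},"required":["increments"]}

```bash
mkdir -p pics; cat > h.py <<'E'
import numpy as np, cv2
from station import robot, vision, finder
def ray(cam,px):
    c=vision.camera_info(cam) if isinstance(cam,str) else cam
    K=np.array(c["camera_matrix"],float);D=np.array(c["distortion"],float)
    R=cv2.Rodrigues(np.array(c["rvec"],float))[0];t=np.array(c["tvec"],float).ravel()
    u=cv2.undistortPoints(np.array(px,float).reshape(-1,1,2),K,D).reshape(-1,2)
    d=np.c_[u,np.ones(len(u))]@R
    return -R.T@t,d
def at_z(cam,px,z):
    o,d=ray(cam,px); return o+d*((z-o[2])/d[:,2])[:,None]
def proj(cam,P):
    c=vision.camera_info(cam) if isinstance(cam,str) else cam
    return cv2.projectPoints(np.array(P,float).reshape(-1,1,3),np.array(c["rvec"],float),np.array(c["tvec"],float),np.array(c["camera_matrix"],float),np.array(c["distortion"],float))[0].reshape(-1,2)
def save(cam,name):
    im=vision.snapshot(cam); cv2.imwrite("pics/"+name,im[:,:,::-1]); return im
E
python3 - <<'E'
from h import *
np.set_printoptions(precision=4,suppress=True)
a=save("top","top1.png");b=save("side","side1.png")
print(robot.get_state())
for cam in("top","side"):
    o,_=ray(cam,[[280,210]]);print(cam,o)
    for n in("housing_round","housing_triangle","housing_blank","pass_nest","hold_nest","strap"):
        for r in finder.cut_out(n,cam)[:3]: print(cam,n,round(r["conf"],2),r["bbox"],r["region"].sum())
    for n,z in(("housing_round",0),("housing_triangle",0),("housing_blank",0),("pass_nest_seat",.012),("hold_nest_seat",.012),("strap_hinge",.061),("strap_knob",.088)):
        for r in finder.mark_of(n,cam)[:3]: print(cam,n,round(r["conf"],2),r["at"],at_z(cam,[r["at"]],z)[0])
cv2.imwrite("pics/both.png",np.vstack([a,b])[:,:,::-1])
E
```

```text
{'clock': 0.1, 'q': array([-1.14  ,  0.0874,  0.1752,  1.6598,  0.    ,  1.5708]), 'joint_vel': array([ 0.0005, -0.0031,  0.0032, -0.0009,  0.0003,  0.0002]), 'effort': array([  0.0003, -52.1559,  46.5655,   0.016 ,  -0.    ,   0.    ]), 'tcp_pos': array([ 0.2296, -0.4996,  0.2306]), 'tcp_rot': array([ 0.9769,  0.2137, -0.0001, -0.0006]), 'wrist_force': array([-0.4418, -0.2907, -0.1485]), 'torque': array([ 0.0372,  0.0401, -0.0305]), 'gripper_force': 0.0, 'width': 1.002793764225197}
top [ 0.4214 -0.0902  1.0988]
top housing_round 0.65 [360.6, 273.4, 412.5, 311.7] 1208
top housing_blank 0.87 [315.4, 213.7, 369.6, 253.0] 1008
top pass_nest 0.74 [135.1, 122.0, 219.0, 200.4] 3637
top pass_nest 0.58 [297.9, 262.9, 345.4, 300.3] 1011
top hold_nest 0.88 [171.5, 170.4, 290.6, 246.3] 4185
top hold_nest 0.28 [170.6, 188.6, 232.0, 233.0] 732
top strap 0.79 [170.1, 188.7, 232.0, 238.0] 759
top strap 0.5 [360.1, 274.9, 414.1, 312.3] 1205
top housing_round 0.88 [381.5, 292.9] [ 0.3499 -0.354   0.    ]
top housing_triangle 0.76 [314.6, 279.2] [ 0.3853 -0.1925  0.    ]
top housing_blank 0.87 [336.6,
[... 624 characters left out ...]
8 [167.8, 232.0, 213.6, 294.5] 2312
side hold_nest 0.74 [237.0, 206.3, 282.0, 280.4] 2434
side strap 0.83 [236.2, 225.2, 250.3, 279.4] 427
side housing_round 0.75 [365.4, 182.0] [ 0.357  -0.3566  0.    ]
side housing_triangle 0.65 [337.3, 213.9] [ 0.3845 -0.2077  0.    ]
side pass_nest_seat 0.76 [192.4, 255.7] [0.6904 0.1311 0.012 ]
side hold_nest_seat 0.65 [259.4, 229.9] [ 0.5625 -0.0374  0.012 ]
side strap_hinge 0.68 [239.2, 236.5] [0.5886 0.0303 0.061 ]
side strap_hinge 0.35 [193.3, 260.6] [0.6614 0.1574 0.061 ]
side strap_knob 0.73 [244.6, 272.7] [0.5106 0.1272 0.088 ]
side strap_knob 0.44 [338.7, 218.0] [ 0.3618 -0.1493  0.088 ]
side strap_knob 0.39 [254.9, 232.1] [0.5487 0.0075 0.088 ]
```

View pics/top1.png

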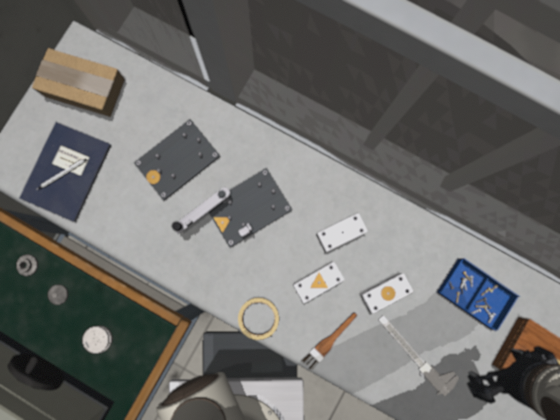

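View pics/side1.png

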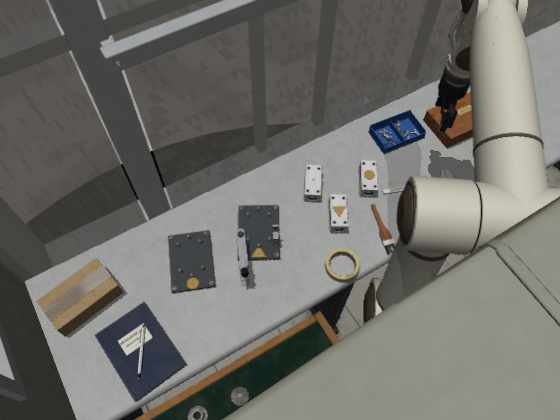

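The top view shows the round-tag housing at (387,293), the triangle-tag one at (319,282) and the blank at (342,232). The pass nest is at (178,160) with its tag at (153,177). The hold nest is at (250,208), with the strap running from (224,193) out to its knob at (178,226). The side view agrees.

```bash
cat >> h.py <<'E'
def rect(cam,mask,z):
    """long-axis rectangle of largest blob, mapped to plane z: centre, size, yaw"""
    m=mask.astype(np.uint8); cs,_=cv2.findContours(m,cv2.RETR_EXTERNAL,cv2.CHAIN_APPROX_NONE)
    c=max(cs,key=cv2.contourArea).reshape(-1,2)
    P=at_z(cam,c,z)[:,:2]
    (x,y),(w,h),a=cv2.minAreaRect((P*1000).astype(np.float32))
    if w<h: a+=90; w,h=h,w
    return np.array([x,y])/1000,(w,h),(a+90)%180-90
E
python3 - <<'E'
from h import *
im=cv2.imread("pics/top1.png"); g=im.min(2); 
for n,(x,y) in dict(round=(387,293),tri=(319,282),blank=(342,232)).items():
    for th in(185,205):
        m=np.zeros(g.shape,bool); s=np.s_[y-30:y+30,x-35:x+35]; m[s]=g[s]>th
        k,l,st,ce=cv2.connectedComponentsWithStats(m.astype(np.uint8)); i=1+np.argmax(st[1:,4])
        print(n,th,rect("top",l==i,.044))
c=vision.camera_info("top")
vision.snapshot("top")
for n in("pass_nest","hold_nest"):
    r=finder.cut_out(n,"top")[0]; print(n,r["conf"],r["bbox"],rect("top",r["region"],.012))
# tags
b,gg,r=[im[:,:,i].astype(int) for i in range(3)]
brass=((r-b)>60)
for n,(x,y),z in(("pass",(153,177),.012),("hold",(222,223),.012),("tri",(319,282),.044),("round",(388,293),.044)):
    s=np.zeros_like(brass); s[y-14:y+14,x-14:x+14]=brass[y-14:y+14,x-14:x+14]
    yy,xx=np.nonzero(s); print(n,len(xx),xx.mean(),yy.mean(),at_z("top",[[xx.mean(),yy.mean()]],z+.001))
big=np.hstack([cv2.resize(im[110:255,125:300],None,fx=3,fy=3,interpolation=2)]);cv2.imwrite("pics/crop.png",big)
w=vision.camera_info("wrist");o,d=ray(w,[[280,210]]);print(o,d,w["camera_matrix"],w["distortion"])
E
```

```text
round 185 (array([ 0.35253946, -0.35918204]), (110.01036071777344, 48.72904968261719), -63.570451736450195)
round 205 (array([ 0.35269016, -0.35855289]), (106.88428497314453, 45.589134216308594), -63.72411346435547)
tri 185 (array([ 0.38026569, -0.19906659]), (112.09452056884766, 48.92585372924805), -61.462297439575195)
tri 205 (array([ 0.36859274, -0.17649495]), (58.232330322265625, 45.05814743041992), -61.561174392700195)
blank 185 (array([ 0.497392  , -0.25697382]), (110.08451080322266, 49.84234619140625), -65.74975204467773)
blank 205 (array([ 0.49697708, -0.25660342]), (106.61265563964844, 45.895469665527344), -65.33661270141602)
pass_nest 0.8 [135.8, 122.4, 218.6, 200.8] (array([0.68487213, 0.14495065]), (181.0949249267578, 129.07814025878906), -52.22563552856445)
hold_nest 0.58 [173.9, 167.7, 290.1, 246.5] (array([0.54300165, 0.01020004]), (275.9681396484375, 138.18634033203125), -59.487491607666016)
pass 143 152.83216783216784 176.4825174825175 [[0.64184475 0.20235479 0.013     ]]
hold 140 221.6 222.22142857142856 [[0.52593122 0.03162969 0.013     ]]
tri 131 318.7251908396947 282.3435114503817 [[ 0.37941097 -0.1977573   0.045     ]]
round 139 387.9208633093525 293.0 [[ 0.35233583 -0.35814058  0.045     ]]
[ 0.29450527 -0.46983277  0.37364173] [[-0.26414984 -0.12418123 -0.95647027]] [[357.21122365   0.         278.8589888 ]
 [  0.         357.21122365 208.35149332]
 [  0.           0.           1.        ]] [-0.07088737  0.          0.          0.          0.        ]
```

View pics/crop.png

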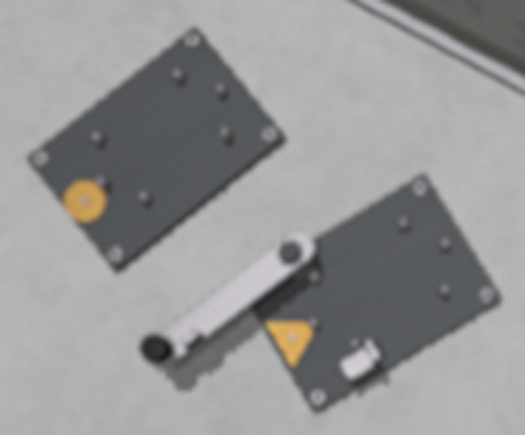

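The crop shows the hold nest's pivot at crop (292,250), its knob at (157,348) and its staple at (362,360). The strap is open, pointing towards the robot. Next I'll move the wrist camera over the housings, then over the nests.

step_arm --increments '[[[0.4,1,0.4],[0,0,1]],[[0.4,1,0.4],[0,0,1]],[[0.4,1,0.4],[0,0,1]],[[0.4,1,0.4],[0,0,1]],[[0.4,1,0.4],[0,0,1]],[[0.4,1,0.4],[0,0,1]],[[0.4,1,0.4],[0,0,1]]]' --claw -1 --force 60

```text
clock: 2.25
tcp_pos: [0.2898, -0.3495, 0.2915]
tcp_rot: [0.82, 0.572, 0.0, 0.0]
wrist_force: [-0.1, -0.3, 0.2]
width: 1.0
gripper_force: 0.0
```

step_arm --increments '[[[0.5,0.6,0],[0,0,1]],[[0.5,0.6,0],[0,0,1]],[[0.5,0.6,0],[0,0,1]],[[0.5,0.6,0],[0,0,1]],[[0.5,0.6,0],[0,0,1]],[[0.5,0.6,0],[0,0,1]],[[0.5,0.6,0],[0,0,1]],[[0.5,0.6,0],[0,0,1]]]'

```text
clock: 3.05
tcp_pos: [0.3646, -0.2599, 0.2912]
tcp_rot: [0.541, 0.841, 0.0, -0.0]
wrist_force: [0.1, 0.5, -0.2]
width: 1.003
gripper_force: 0.0
```

```bash
python3 - <<'E'
from h import *
np.set_printoptions(precision=4,suppress=True)
s=robot.get_state();print(s["clock"],s["q"],s["tcp_pos"],s["tcp_rot"])
c=vision.camera_info("wrist");save("wrist","w1.png");np.save("w1.npy",c,allow_pickle=True)
o,d=ray(c,[[280,210]]);print(o,at_z(c,[[280,210]],0))
for n in("housing_round","housing_triangle","housing_blank"):
    for r in finder.cut_out(n,"wrist")[:2]: print(n,r["conf"],r["bbox"],rect(c,r["region"],.044))
    for r in finder.mark_of(n,"wrist")[:2]: print(n,r["conf"],r["at"],at_z(c,[r["at"]],0))
E
```

```text
3.05 [-0.6192 -0.1242  0.0863  1.7813  0.      0.5234] [ 0.3646 -0.2599  0.2912] [ 0.5407  0.8412  0.     -0.0001]
[ 0.3325 -0.1939  0.4336] [[ 0.3886 -0.3133  0.    ]]
housing_round 0.84 [210.6, 187.6, 261.2, 287.0] (array([ 0.3505, -0.3538]), (120.13748931884766, 52.786827087402344), -63.31024169921875)
housing_round 0.84 [241.1, 230.4] [[ 0.3544 -0.3593  0.    ]]
housing_round 0.33 [313.1, 122.1] [[ 0.379  -0.1979  0.    ]]
housing_triangle 0.57 [289.1, 70.5, 342.6, 175.4] (array([ 0.3777, -0.199 ]), (109.79161071777344, 51.45120620727539), -61.500892639160156)
housing_triangle 0.79 [312.8, 121.9] [[ 0.3786 -0.1978  0.    ]]
housing_blank 0.89 [353.1, 166.5, 409.6, 259.3] (array([ 0.4889, -0.2561]), (116.72299194335938, 58.336822509765625), -64.75107002258301)
housing_blank 0.77 [375.3, 208.0] [[ 0.4979 -0.2605  0.    ]]
```

View pics/w1.png

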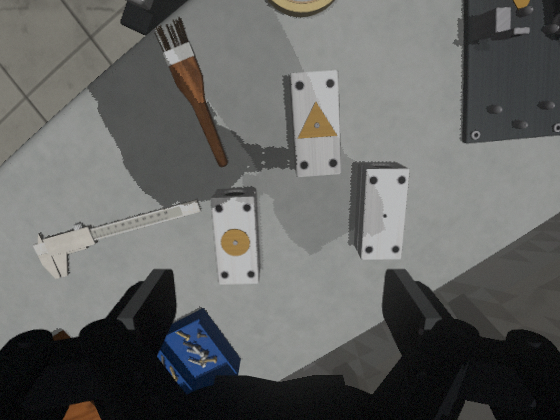

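The wrist view shows the round-tag housing at (235,242), the triangle one at (317,122) and the blank at (383,212). On to the nests.

step_arm --increments '[[[0.7,1,0],[0,0,0.1]],[[0.7,1,0],[0,0,0.1]],[[0.7,1,0],[0,0,0.1]],[[0.7,1,0],[0,0,0.1]],[[0.7,1,0],[0,0,0.1]],[[0.7,1,0],[0,0,0.1]]]'

```text
clock: 4.0
tcp_pos: [0.4698, -0.1092, 0.2911]
tcp_rot: [0.505, 0.863, -0.0, -0.0]
wrist_force: [-0.1, -0.2, 0.3]
width: 0.999
gripper_force: 0.0
```

step_arm --increments '[[[0.6,1,0],[0,0,0.1]],[[0.6,1,0],[0,0,0.1]],[[0.6,1,0],[0,0,0.1]],[[0.6,1,0],[0,0,0.1]],[[0.6,1,0],[0,0,0.1]],[[0.6,1,0],[0,0,0.1]],[[0.6,1,0],[0,0,0.1]]]'

```text
clock: 4.7
tcp_pos: [0.5592, 0.0387, 0.2917]
tcp_rot: [0.473, 0.881, -0.0, 0.0]
wrist_force: [-0.7, -0.4, 0.9]
width: 1.0
gripper_force: 0.0
```

```bash
cat > ho.py <<'E'
from h import *
def blobs(c,im,box,dark,z,amin,amax,local=False):
    x0,y0,x1,y1=box; g=im[y0:y1,x0:x1].min(2)
    m=(g<dark).astype(np.uint8)
    n,l,st,ce=cv2.connectedComponentsWithStats(m,connectivity=4)
    return [(ce[i]+[x0,y0],st[i,4],at_z(c,[ce[i]+[x0,y0]],z)[0,:2]) for i in range(1,n) if amin<=st[i,4]<=amax]
E
python3 - <<'E'
from ho import *
np.set_printoptions(precision=4,suppress=True)
c1=np.load("w1.npy",allow_pickle=True).item();im=cv2.imread("pics/w1.png")
for n,b in(("round",(212,193,260,287)),("tri",(288,68,343,177)),("blank",(360,166,408,260))):
    print(n)
    for r in blobs(c1,im,b,110,.044,15,150): print(r)
    x0,y0,x1,y1=b; s=im[y0:y1,x0:x1].astype(int); yy,xx=np.nonzero(s[...,2]-s[...,0]>60)
    if len(xx):print("tag",len(xx),at_z(c1,[[xx.mean()+x0,yy.mean()+y0]],.045))
s=robot.get_state();print(s["clock"],s["q"],s["tcp_pos"],s["tcp_rot"])
c=vision.camera_info("wrist");save("wrist","w2.png");np.save("w2.npy",c,allow_pickle=True)
for n,z in(("pass_nest_seat",.012),("hold_nest_seat",.012),("strap_hinge",.061),("strap_knob",.088)):
    for r in finder.mark_of(n,"wrist")[:2]: print(n,r["conf"],r["at"],at_z(c,[r["at"]],z))
E
```

```text
round
(array([246.4545, 207.25  ]), np.int32(44), array([ 0.3469, -0.3141]))
(array([250.5946, 273.8108]), np.int32(37), array([ 0.3842, -0.3892]))
(array([224.0811, 274.4595]), np.int32(37), array([ 0.3553, -0.4035]))
tag 543 [[ 0.3511 -0.3585  0.045 ]]
tri
(array([329.6792,  83.0566]), np.int32(53), array([ 0.3725, -0.1543]))
(array([298.9839,  85.2419]), np.int32(62), array([ 0.3445, -0.1697]))
(array([332.5686, 162.5294]), np.int32(51), array([ 0.4128, -0.2276]))
(array([303.5283, 164.6981]), np.int32(53), array([ 0.3848, -0.2431]))
tag 655 [[ 0.3789 -0.1984  0.045 ]]
blank
(array([401.1556, 179.5778]), np.int32(45), array([ 0.4917, -0.2124]))
(array([373., 180.]), np.int32(45), array([ 0.4629, -0.2262]))
(array([395.1282, 248.8718]), np.int32(39), array([ 0.5276, -0.2883]))
(array([368.6579, 249.3947]), np.int32(38), array([ 0.4989, -0.302 ]))
4.7 [ 0.0693  0.146   0.3598  1.7843 -0.0003  1.054 ] [0.5592 0.0387 0.2917] [ 0.4727  0.8812 -0.      0.0002]
pass_nest_seat 0.89 [418.5, 161.2] [[0.6941 0.1358 0.012 ]]
pass_nest_seat 0.74 [294.7, 200.1] [[0.5974 0.0133 0.012 ]]
hold_nest_seat 0.78 [250.5, 222.2] [[ 0.5676 -0.0408  0.012 ]]
strap_knob 0.8 [286.5, 73.0] [[0.5086 0.1245 0.088 ]]
strap_knob 0.58 [293.7, 201.4] [[0.5829 0.0271 0.088 ]]
```

View pics/w2.png

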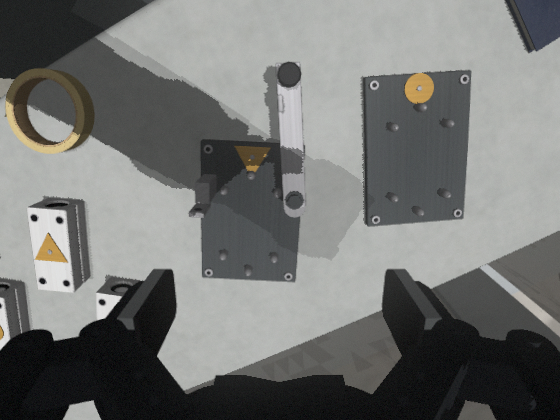

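The wrist view shows the pass nest centred near (416,150), with its tag at (419,88) and corner screws at (374,85), (464,79), (458,213) and (376,220). The hold nest is near (248,212), with its tag at (251,158), the strap pivot at (294,201) and the knob at (289,73). I'll fit both nest poses precisely and check them with an overlay.

```bash
cat > fit.py <<'E'
from ho import *
from scipy.optimize import least_squares
np.set_printoptions(precision=4,suppress=True)
c=np.load("w2.npy",allow_pickle=True).item();im=cv2.imread("pics/w2.png");g=im.astype(int)
def bright(x,y,r=7):
    s=g[y-r:y+r+1,x-r:x+r+1].sum(2).astype(float); w=np.clip(s-np.percentile(s,60)-60,0,None)
    yy,xx=np.mgrid[y-r:y+r+1,x-r:x+r+1]; return [(w*xx).sum()/w.sum(),(w*yy).sum()/w.sum()]
def brass(x,y,r=20):
    s=g[y-r:y+r+1,x-r:x+r+1]; m=(s[...,2]-s[...,0])>45; yy,xx=np.nonzero(m); return [xx.mean()+x-r,yy.mean()+y-r]
def W(p,L): # p x,y,yaw ; local pts
    L=np.atleast_2d(L); a=p[2]; return np.array(p[:2])+L@np.array([[np.cos(a),np.sin(a)],[-np.sin(a),np.cos(a)]])
P={}
for n,scr,tag,x0 in(("pass",{(-1,1):(464,79),(1,1):(458,213),(1,-1):(376,220),(-1,-1):(374,85)},(419,88),(.69,.137,-.91)),
                 ("hold",{(-1,-1):(208,149),(1,-1):(208,273),(1,1):(289,277)},None,(.567,-.04,-1.05))):
    k=np.array(list(scr)); px=[bright(*v) for v in scr.values()]; X=at_z(c,px,.012)[:,:2]
    T=at_z(c,[brass(*tag)],.013)[0,:2] if tag else None
    def f(v):
        L=np.c_[-.010+k[:,0]*v[3],k[:,1]*v[4]]; r=(W(v,L)-X).ravel()
        if T is not None: r=np.r_[r,W(v,[-.083,0])[0]-T]
        return r*1000
    # screw inset assumed equal on both axes: sizes 90-i, 62-i
    def f2(u): return f([u[0],u[1],u[2],.090-u[3],.062-u[3]])
    s=least_squares(f2,[*x0,.008]); print(n,s.x,np.degrees(s.x[2]),s.fun.round(1)); P[n]=s.x
np.save("P.npy",P,allow_pickle=True)
o=cv2.resize(im,None,fx=2,fy=2,interpolation=2)
for n,p in P.items():
    for L,z in([(-.1,.062),(.08,.062),(.08,-.062),(-.1,-.062)],.012),([(.042,.032),(.042,-.032),(-.042,.032),(-.042,-.032),(.062,0),(-.062,0)],.031),([(-.048,.05)],.068),([(-.048,-.05)],.09):
        for q in proj(c,np.c_[W(p,L),np.full(len(L),z)]): cv2.circle(o,tuple(int(t) for t in q*2+.5),3,(0,0,255),1)
cv2.imwrite("pics/fit.png",o[100:600,360:980])
E
python3 fit.py
```

```text
pass [ 0.6954  0.1361 -0.8896  0.0078] -50.96794130126981 [-0.3  1.  -1.1  0.6 -0.7  0.4 -0.6 -1.3  2.7 -0.8]
hold [ 0.5709 -0.0458 -1.055   0.0066] -60.448843637877225 [ 0.5 -1.  -1.5  0.6  1.   0.4]
```

View pics/fit.png

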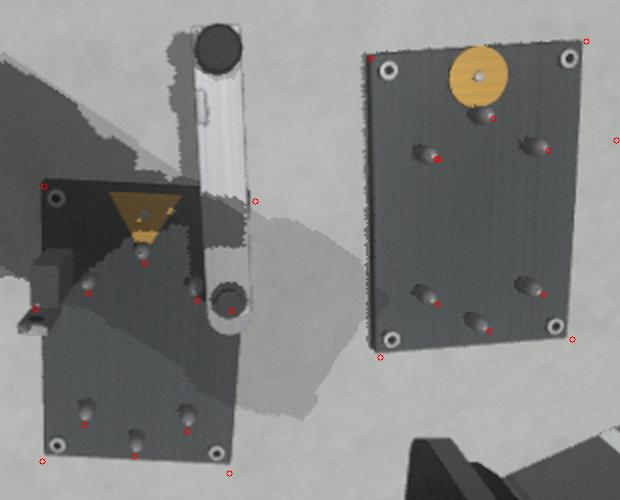

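The overlay is shifted about 3 px, because the screw windows caught some of the desk beyond the plate edge. I'll use smaller windows and add the pass tag.

```bash
sed -i 's/r=7/r=4/; s/percentile(s,60)-60/percentile(s,30)-40/; s/(289,277)}/(288,276)}/' fit.py
python3 fit.py; python3 - <<'E'
from h import *
P=np.load("P.npy",allow_pickle=True).item()
E
```

```text
pass [ 0.6928  0.1364 -0.8998  0.0096] -51.55525409660233 [-0.2  0.  -0.2  0.2 -0.2 -0.1 -0.2 -0.3  0.8  0.1]
hold [ 0.5675 -0.0424 -1.0386  0.0095] -59.50791774548833 [ 0.1 -0.2 -0.3  0.   0.2  0.2]
```

View pics/fit.png

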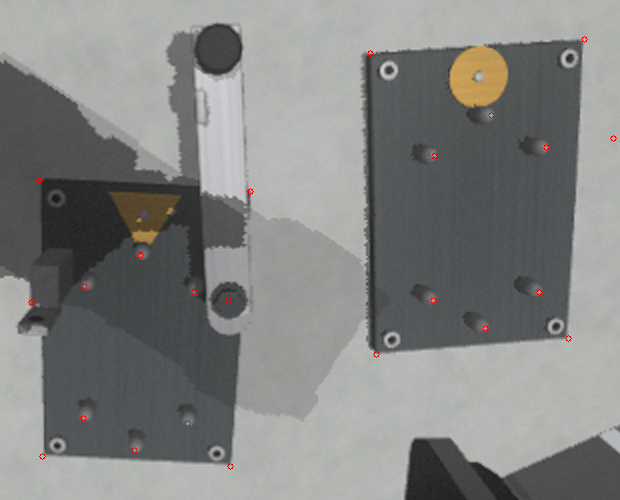

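The overlay now matches, with residuals under 1 mm: pass nest at (0.6926, 0.1364), −51.6°, and hold nest at (0.5675, −0.0424), −59.5°. Next is the round housing at (0.3513, −0.3588), −63.6°.

step_arm --increments '[[[-0.7,-1,0],[0,0,-0.16]],[[-0.7,-1,0],[0,0,-0.16]],[[-0.7,-1,0],[0,0,-0.16]],[[-0.7,-1,0],[0,0,-0.16]],[[-0.7,-1,0],[0,0,-0.16]]]'

```text
clock: 5.45
tcp_pos: [0.4525, -0.1124, 0.2923]
tcp_rot: [0.528, 0.849, -0.0, 0.001]
wrist_force: [-0.0, -0.2, 1.6]
width: 0.997
gripper_force: 0.0
```

step_arm --increments '[[[-0.69,-1,0],[0,0,0]],[[-0.69,-1,0],[0,0,0]],[[-0.69,-1,0],[0,0,0]],[[-0.69,-1,0],[0,0,0]],[[-0.69,-1,0],[0,0,0]]]'

```text
clock: 5.95
tcp_pos: [0.3495, -0.262, 0.2914]
tcp_rot: [0.528, 0.849, -0.0, 0.0]
wrist_force: [0.7, 0.1, -0.6]
width: 0.997
gripper_force: 0.0
```

step_arm --increments '[[[0,-0.65,-1],[0,0,0]],[[0,-0.65,-1],[0,0,0]],[[0,-0.65,-1],[0,0,0]],[[0,-0.65,-1],[0,0,0]],[[0,-0.65,-1],[0,0,0]],[[0,-0.65,-1],[0,0,0]]]'

```text
clock: 6.55
tcp_pos: [0.3515, -0.3566, 0.1416]
tcp_rot: [0.526, 0.85, 0.0, -0.0]
wrist_force: [0.6, 0.1, 1.6]
width: 0.999
gripper_force: 0.0
```

```bash
cat > st.py <<'E'
from h import *
import sys
np.set_printoptions(precision=4,suppress=True)
def st():
    s=robot.get_state();q=s["tcp_rot"];print(s["clock"],s["tcp_pos"],"yaw",np.degrees(2*np.arctan2(q[1],q[0])),"q",q,"f",s["wrist_force"],s["width"],s["gripper_force"]);return s
if __name__=="__main__": st()
E
python3 - <<'E'
from st import *
from ho import *
st()
c=vision.camera_info("wrist");vision.snapshot("wrist")
im=save("wrist","w3.png")[:,:,::-1]
for n in("housing_round",):
    for r in finder.cut_out(n,"wrist")[:1]:
        b=[int(v) for v in r["bbox"]];print(r["conf"],b)
        for q in blobs(c,im,(b[0]-2,b[1]-2,b[2]+2,b[3]+2),110,.044,30,600): print(q)
        x0,y0,x1,y1=b; s=im[y0:y1,x0:x1].astype(int); yy,xx=np.nonzero(s[...,2]-s[...,0]>60)
        print("tag",len(xx),at_z(c,[[xx.mean()+x0,yy.mean()+y0]],.045))
E
```

```text
6.55 [ 0.3515 -0.3566  0.1416] yaw 116.48085645525806 q [ 0.5264  0.8503  0.0003 -0.0003] f [0.6405 0.1085 1.5604] 0.9992117202577027 0.0
```

```bash
python3 - <<'E'
from st import *
st();c=vision.camera_info("wrist");im=cv2.imread("pics/w3.png").astype(int)
m=((im[...,2]-im[...,0])>60).astype(np.uint8)
n,l,s,ce=cv2.connectedComponentsWithStats(m)
for i in range(1,n):
    if s[i,4]>300: print(s[i],ce[i],at_z(c,[ce[i]],.045))
E
```

```text
6.7 [ 0.3521 -0.357   0.1433] yaw 116.53552169081253 q [ 0.5259  0.8505 -0.0003  0.0014] f [-0.1709 -0.0875  0.8262] 1.0010543290356892 0.0
[225   0  41  87 959] [246.8425  41.8884] [[ 0.2836 -0.2684  0.045 ]]
[ 400    0   66   33 1548] [433.2681  18.2623] [[ 0.381  -0.2026  0.045 ]]
```

View pics/w3.png

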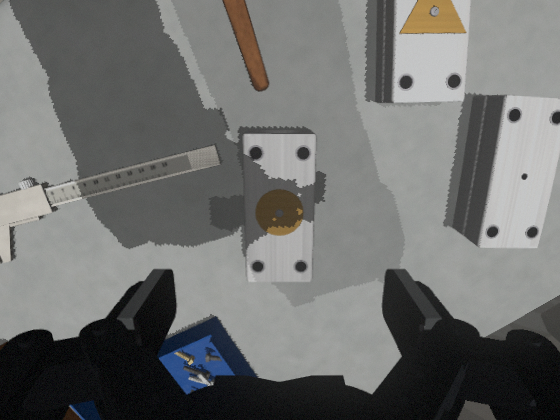

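The round-tag housing sits straight below, with its screw holes at (256,153), (303,153), (301,267) and (258,267).

```bash
python3 - <<'E'
from st import *
c=vision.camera_info("wrist");X=at_z(c,[[256,153],[303,153],[301,267],[258,267]],.044);print(X,X.mean(0))
st()
E
```

```text
[[ 0.319  -0.329   0.044 ]
 [ 0.3474 -0.3148  0.044 ]
 [ 0.3854 -0.3905  0.044 ]
 [ 0.3567 -0.4048  0.044 ]] [ 0.3521 -0.3597  0.044 ]
6.7 [ 0.3521 -0.357   0.1433] yaw 116.53552169081253 q [ 0.5259  0.8505 -0.0003  0.0014] f [-0.1709 -0.0875  0.8262] 1.0010543290356892 0.0
```

step_arm --increments '[[[0,-0.015,-0.3],[0,0,0]],[[0,-0.015,-0.6],[0,0,0]],[[0,-0.015,-0.8],[0,0,0]],[[0,-0.015,-0.88],[0,0,0]],[[0,-0.015,-0.88],[0,0,0]],[[0,-0.015,-0.88],[0,0,0]]]'

```text
clock: 7.3
tcp_pos: [0.3522, -0.3602, 0.0114]
tcp_rot: [0.526, 0.85, -0.0, 0.001]
wrist_force: [0.4, -0.6, 0.4]
width: 0.998
gripper_force: 0.0
```

step_arm --increments '[[[0,0,0],[0,0,0]],[[0,0,0],[0,0,0]],[[0,0,0],[0,0,0]],[[0,0,0],[0,0,0]],[[0,0,0],[0,0,0]],[[0,0,0],[0,0,0]],[[0,0,0],[0,0,0]],[[0,0,0],[0,0,0]]]' --claw 1 --force 60

```text
clock: 8.1
tcp_pos: [0.3521, -0.3601, 0.0109]
tcp_rot: [0.526, 0.85, -0.0, 0.001]
wrist_force: [1.9, 1.2, 7.1]
width: 0.578
gripper_force: 64.1
```

```bash
python3 st.py
```

```text
8.1 [ 0.3521 -0.3601  0.0109] yaw 116.48953816778132 q [ 0.5263  0.8503 -0.      0.0014] f [1.892  1.2026 7.1378] 0.5777293347315432 64.13719296455383
```

step_arm --increments '[[[0,0,0.3],[0,0,0]],[[0,0,0.6],[0,0,0]],[[0.3,0.4,1],[0,0,0]],[[0.6,0.8,1],[0,0,0]],[[0.6,1,1],[0,0,0]],[[0.6,1,1],[0,0,0]],[[0.6,1,1],[0,0,0]]]'

```text
clock: 8.8
tcp_pos: [0.4429, -0.206, 0.1604]
tcp_rot: [0.524, 0.851, 0.001, 0.001]
wrist_force: [-0.4, -1.6, -3.9]
width: 0.574
gripper_force: 65.2
```

step_arm --increments '[[[0.6,1,0.2],[0,0,0.26]],[[0.6,1,0.2],[0,0,0.26]],[[0.6,1,0.2],[0,0,0.26]],[[0.6,1,0.2],[0,0,0.26]],[[0.6,1,0.2],[0,0,0.26]],[[0.6,1,0.2],[0,0,0.26]]]'

```text
clock: 9.4
tcp_pos: [0.531, -0.0595, 0.1888]
tcp_rot: [0.436, 0.9, -0.0, -0.0]
wrist_force: [-0.3, -0.3, -4.7]
width: 0.581
gripper_force: 65.6
```

step_arm --increments '[[[0.6,1,0],[0,0,0]],[[0.6,1,0],[0,0,0]],[[0.6,1,0],[0,0,0]],[[0.6,1,0],[0,0,0]],[[0.6,1,0],[0,0,0]],[[0.6,1,0],[0,0,0]]]'

```text
clock: 10.0
tcp_pos: [0.6209, 0.0894, 0.1885]
tcp_rot: [0.437, 0.899, -0.001, -0.001]
wrist_force: [-0.4, -0.8, -4.1]
width: 0.573
gripper_force: 66.0
```

step_arm --increments '[[[0.47,0.31,0],[0,0,0]],[[0.47,0.31,0],[0,0,0]],[[0.47,0.31,-0.2],[0,0,0]],[[0.47,0.31,-0.4],[0,0,0]],[[0.47,0.31,-0.6],[0,0,0]],[[0.47,0.31,-0.6],[0,0,0]],[[0.47,0.31,-0.6],[0,0,0]]]'

```text
clock: 10.7
tcp_pos: [0.6913, 0.1353, 0.1]
tcp_rot: [0.438, 0.899, -0.0, -0.0]
wrist_force: [0.5, 0.1, -3.1]
width: 0.572
gripper_force: 65.8
```

```bash
python3 - <<'E'
from st import *
save("wrist","w4.png");c=vision.camera_info("wrist");s=st();np.save("w4.npy",c,allow_pickle=True)
E
```

```text
10.75 [0.692  0.1358 0.1014] yaw 128.10318169742226 q [0.4376 0.8992 0.0005 0.0008] f [ 0.4791  0.6271 -3.754 ] 0.579925034754641 65.84834575653076
```

View pics/w4.png

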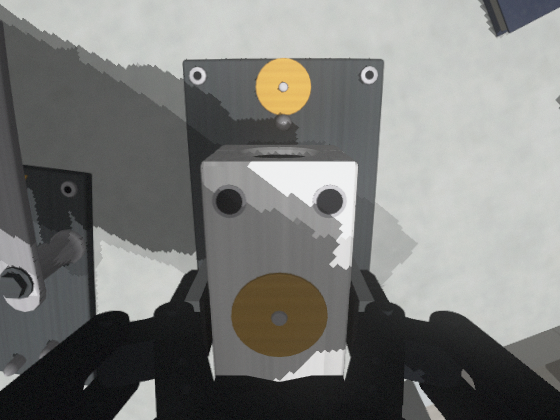

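The held housing shows its front holes at (229,201) and (330,201) and its rivet at (279,318). The nest tag is at (283,87) and its screws at (198,76) and (370,75).

```bash
python3 - <<'E'
from st import *
c=np.load("w4.npy",allow_pickle=True).item()
H=at_z(c,[[229,201],[330,201],[279.3,318.5]],.1014+.0331)[:,:2]
m=H[:2].mean(0);d=H[2]-m;e=H[1]-H[0];print("held centre",H[2],"yaw from width",np.degrees(np.arctan2(e[1],e[0]))-90,"axis",np.degrees(np.arctan2(d[1],d[0])),np.linalg.norm(d),np.linalg.norm(e))
N=at_z(c,[[197.8,75.7],[369.8,75.2],[283.2,87]],.012)[:,:2];e=N[1]-N[0]
yaw=np.arctan2(e[1],e[0])-np.pi/2;u=np.array([np.cos(yaw),np.sin(yaw)]);print("nest yaw",np.degrees(yaw),np.linalg.norm(e),"origin by tag",N[2]+.083*u,"by screws",N[:2].mean(0)+.0904*u)
E
```

```text
held centre [0.6906 0.135 ] yaw from width -51.912610687579964 axis -51.952640908651965 0.04323158176150919 0.032106145732756775
nest yaw -51.67429029170924 0.10618546707551685 origin by tag [0.6934 0.1365] by screws [0.6939 0.1366]
```

Both images say the nest lies about 3 mm to the right of the held housing (world +2.8, +1.5 mm), turned +0.3°. I'll correct that and lower.

step_arm --increments '[[[0.019,0.01,0],[0,0,0.007]],[[0.019,0.01,-0.15],[0,0,0.007]],[[0.019,0.01,-0.25],[0,0,0.007]],[[0.019,0.01,-0.32],[0,0,0.007]],[[0.019,0.01,-0.32],[0,0,0.007]],[[0.019,0.01,-0.32],[0,0,0.007]]]'

```text
clock: 11.35
tcp_pos: [0.6946, 0.1386, 0.0517]
tcp_rot: [0.434, 0.901, 0.0, 0.0]
wrist_force: [-0.7, 0.3, -3.7]
width: 0.574
gripper_force: 66.1
```

```bash
python3 - <<'E'
from st import *
im=save("wrist","w5.png")[:,:,::-1];c=vision.camera_info("wrist");s=st();np.save("w5.npy",c,allow_pickle=True)
cv2.imwrite("pics/w5.png",im)
E
```

```text
11.4 [0.6949 0.1386 0.0522] yaw 128.50158102854252 q [0.4344 0.9007 0.0003 0.0004] f [-0.4104 -0.0031 -3.4213] 0.5726510363158719 66.08269214630127
```

View pics/w5.png

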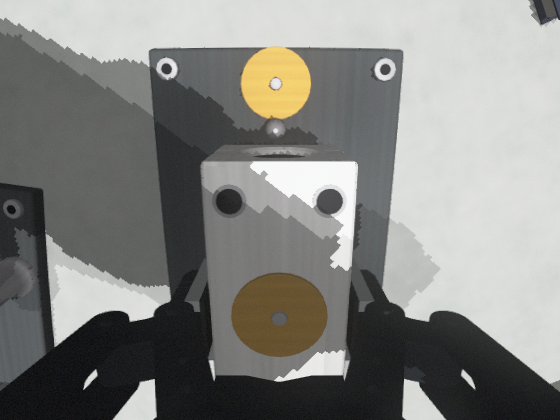

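The nest tag is at (276,83) with screws at (167,69) and (385,69), and the held rivet is at (279,318). The arm overshot slightly, so I'll recompute.

```bash
cat > cmp.py <<'E'
from st import *
def cmp(c,z,held,nest):
    H=at_z(c,held,z+.0331)[:,:2];e=H[1]-H[0];hy=np.arctan2(e[1],e[0])-np.pi/2
    N=at_z(c,nest,.012)[:,:2];f=N[1]-N[0];ny=np.arctan2(f[1],f[0])-np.pi/2
    u=np.array([np.cos(ny),np.sin(ny)]);v=np.array([-u[1],u[0]])
    for o in(N[2]+.083*u,N[:2].mean(0)+.0904*u):
        d=o-H[2];print("shift needed",d,"long",d@u,"lat",d@v,"turn deg",np.degrees(ny-hy))
if __name__=="__main__":
    cmp(np.load("w5.npy",allow_pickle=True).item(),.0522,[[229,201],[330,201],[279.3,318.5]],[[167,69],[385,69],[276,83.3]])
E
python3 cmp.py
```

```text
shift needed [-0.0007 -0.0015] long 0.0006794956598657418 lat -0.001492345904180484 turn deg -0.002179549139218415
shift needed [-0.0005 -0.0017] long 0.0009948214023143193 lat -0.0014915483067162142 turn deg -0.002179549139218415
```

step_arm --increments '[[[-0.005,-0.01,0],[0,0,0]],[[-0.005,-0.01,-0.06],[0,0,0]],[[-0.005,-0.01,-0.1],[0,0,0]],[[-0.005,-0.01,-0.14],[0,0,0]],[[-0.005,-0.01,-0.16],[0,0,0]],[[-0.005,-0.01,-0.17],[0,0,0]],[[-0.005,-0.01,-0.17],[0,0,0]]]'

```text
clock: 12.1
tcp_pos: [0.6937, 0.137, 0.0255]
tcp_rot: [0.434, 0.901, -0.0, -0.0]
wrist_force: [-0.7, -0.5, -5.2]
width: 0.573
gripper_force: 66.1
```

step_arm --increments '[[[0,0,-0.01],[0,0,0]],[[0,0,-0.015],[0,0,0]],[[0,0,-0.02],[0,0,0]],[[0,0,-0.02],[0,0,0]]]'

```text
clock: 12.5
tcp_pos: [0.6939, 0.137, 0.0231]
tcp_rot: [0.434, 0.901, 0.0, 0.0]
wrist_force: [-0.9, 0.5, -3.6]
width: 0.572
gripper_force: 66.2
```

step_arm --increments '[[[0,0,-0.003],[0,0,0]],[[0,0,-0.006],[0,0,0]],[[0,0,-0.009],[0,0,0]],[[0,0,-0.009],[0,0,0]]]'

```text
clock: 12.9
tcp_pos: [0.6938, 0.137, 0.023]
tcp_rot: [0.434, 0.901, 0.0, 0.0]
wrist_force: [-4.6, -0.7, 6.8]
width: 0.575
gripper_force: 67.7
```

step_arm --increments '[[[0,0,0],[0,0,0]],[[0,0,0],[0,0,0]],[[0,0,0],[0,0,0]],[[0,0,0],[0,0,0]],[[0,0,0],[0,0,0]],[[0,0,0],[0,0,0]],[[0,0,0.1],[0,0,0]],[[0,0,0.3],[0,0,0]],[[0,0,0.6],[0,0,0]],[[0,0,1],[0,0,0]],[[0,0,1],[0,0,0]],[[0,0,1],[0,0,0]]]' --claw -1

```text
clock: 14.1
tcp_pos: [0.6949, 0.1372, 0.1755]
tcp_rot: [0.434, 0.901, 0.002, 0.002]
wrist_force: [0.5, -0.6, -1.0]
width: 1.0
gripper_force: 0.0
```

```bash
python3 - <<'E'
from st import *
from scipy.optimize import least_squares
im=save("wrist","w6.png")[:,:,::-1].astype(int);c=vision.camera_info("wrist");s=st();np.save("w6.npy",c,allow_pickle=True)
m=((im[...,2]-im[...,0])>45).astype(np.uint8)
n,l,q,ce=cv2.connectedComponentsWithStats(m)
for i in range(1,n):
    if q[i,4]>200: print(q[i],ce[i],at_z(c,[ce[i]],.013)[0],at_z(c,[ce[i]],.057)[0],at_z(c,[ce[i]],.076)[0])
for r in finder.cut_out("housing_round","wrist")[:1]: print(r["conf"],r["bbox"],rect(c,r["region"],.056))
E
```

```text
14.15 [0.6942 0.1371 0.1727] yaw 128.49787211646736 q [0.4345 0.9007 0.0007 0.0009] f [-0.3795  0.4592 -0.2641] 1.0040241786186754 0.0
[ 256   67   42   43 1387] [276.3634  88.4059] [0.6391 0.201  0.013 ] [0.6402 0.1999 0.057 ] [0.6407 0.1995 0.076 ]
[ 31 150  25  35 426] [ 44.784  164.3427] [0.5175 0.0267 0.013 ] [0.5363 0.0511 0.057 ] [0.5445 0.0616 0.076 ]
[259 202  40  19 447] [278.5168 211.9553] [0.7055 0.1203 0.013 ] [0.6969 0.131  0.057 ] [0.6932 0.1356 0.076 ]
0.74 [246.1, 121.7, 308.4, 268.7] (array([0.6894, 0.1384]), (111.87434387207031, 49.66913604736328), -51.574913024902344)
```

Seated: the TCP height matches the plate plus the grip offset. Now the triangle housing.

step_arm --increments '[[[-0.7,-1,0.3],[0,0,-0.216]],[[-0.7,-1,0.3],[0,0,-0.216]],[[-0.7,-1,0.3],[0,0,-0.216]],[[-0.7,-1,0.3],[0,0,-0.216]],[[-0.7,-1,0.3],[0,0,-0.216]],[[-0.7,-1,0.3],[0,0,-0.216]]]'

```text
clock: 14.8
tcp_pos: [0.5881, -0.0136, 0.2153]
tcp_rot: [0.51, 0.86, -0.0, -0.001]
wrist_force: [0.6, -0.1, -0.9]
width: 0.999
gripper_force: 0.0
```

step_arm --increments '[[[-0.7,-1,0],[0,0,0]],[[-0.7,-1,0],[0,0,0]],[[-0.7,-1,0],[0,0,0]],[[-0.7,-1,0],[0,0,0]],[[-0.7,-1,0],[0,0,0]]]'

```text
clock: 15.3
tcp_pos: [0.4823, -0.1648, 0.2151]
tcp_rot: [0.51, 0.86, -0.0, -0.001]
wrist_force: [0.1, -0.0, -0.5]
width: 1.001
gripper_force: 0.0
```

step_arm --increments '[[[-0.7,-0.24,-0.2],[0,0,0]],[[-0.7,-0.24,-0.4],[0,0,0]],[[-0.7,-0.24,-0.5],[0,0,0]],[[-0.7,-0.24,-0.5],[0,0,0]],[[-0.7,-0.24,-0.5],[0,0,0]]]'

```text
clock: 15.8
tcp_pos: [0.3792, -0.1983, 0.1408]
tcp_rot: [0.509, 0.861, 0.0, -0.001]
wrist_force: [0.4, -1.3, -0.0]
width: 1.005
gripper_force: 0.0
```

```bash
cat > holes.py <<'E'
from st import *
def look(name,p,yaw,zt,box=None):
    """find dark round holes near predicted hole positions of housing at p,yaw with top at zt"""
    im=save("wrist",name)[:,:,::-1];c=vision.camera_info("wrist");np.save(name[:-4]+".npy",c,allow_pickle=True)
    s=st();g=im.astype(int).max(2);out=[];a=np.radians(yaw);R=np.array([[np.cos(a),-np.sin(a)],[np.sin(a),np.cos(a)]])
    for sx,sy in((-1,-1),(-1,1),(1,-1),(1,1)):
        q=proj(c,[[*(np.array(p)+R@[.042*sx,.016*sy]),zt]])[0].round().astype(int);r=12
        if not(r<q[0]<560-r and r<q[1]<420-r): continue
        w=g[q[1]-r:q[1]+r+1,q[0]-r:q[0]+r+1]; m=(w<w.min()+25).astype(np.uint8)
        n,l,t,ce=cv2.connectedComponentsWithStats(m); i=1+np.argmax(t[1:,4]); px=ce[i]+q-r
        out.append(at_z(c,[px],zt)[0,:2]); print((sx,sy),q,px,t[i,4],out[-1])
    return c,im,np.array(out)
E
python3 - <<'E'
from holes import *
c,im,X=look("w7.png",(.3787,-.1986),-61.2,.044);print(X.mean(0))
E
```

```text
15.85 [ 0.3801 -0.1986  0.1419] yaw 118.8312242169155 q [0.5088 0.8609 0.0002 0.0003] f [0.778  0.1102 0.5624] 1.0014089590798365 0.0
(-1, -1) [256 150] [256.981  151.4476] 105 [ 0.3457 -0.1702]
(-1, 1) [304 150] [304.8991 151.5229] 109 [ 0.3739 -0.1547]
(1, -1) [258 264] [259.     266.0267] 75 [ 0.3865 -0.2441]
(1, 1) [301 264] [302.5 266. ] 78 [ 0.4146 -0.2286]
[ 0.3802 -0.1994]
```

step_arm --increments '[[[0.004,-0.003,-0.3],[0,0,0]],[[0.004,-0.003,-0.6],[0,0,0]],[[0.004,-0.003,-0.8],[0,0,0]],[[0.004,-0.003,-0.865],[0,0,0]],[[0.004,-0.003,-0.865],[0,0,0]],[[0.004,-0.003,-0.865],[0,0,0]]]'

```text
clock: 16.45
tcp_pos: [0.381, -0.1998, 0.0137]
tcp_rot: [0.509, 0.861, 0.0, 0.001]
wrist_force: [0.3, 0.1, 1.0]
width: 0.999
gripper_force: 0.0
```

step_arm --increments '[[[0,0,0],[0,0,0]],[[0,0,0],[0,0,0]],[[0,0,0],[0,0,0]],[[0,0,0],[0,0,0]],[[0,0,0],[0,0,0]],[[0,0,0],[0,0,0]],[[0,0,0],[0,0,0]],[[0,0,0],[0,0,0]]]' --claw 1 --force 60

```text
clock: 17.25
tcp_pos: [0.3805, -0.1998, 0.0132]
tcp_rot: [0.509, 0.861, 0.0, 0.001]
wrist_force: [0.3, 2.3, 6.6]
width: 0.574
gripper_force: 63.6
```

step_arm --increments '[[[0,0,0.3],[0,0,0]],[[0,0,0.6],[0,0,0]],[[0.3,0.3,1],[0,0,0.038]],[[0.63,0.53,1],[0,0,0.038]],[[0.63,0.53,1],[0,0,0.038]],[[0.63,0.53,1],[0,0,0.038]]]'

```text
clock: 17.85
tcp_pos: [0.477, -0.1176, 0.1627]
tcp_rot: [0.495, 0.869, 0.001, 0.001]
wrist_force: [-0.1, 0.4, -7.5]
width: 0.575
gripper_force: 68.0
```

step_arm --increments '[[[0.63,0.53,0],[0,0,0]],[[0.63,0.53,0],[0,0,0]],[[0.63,0.53,0],[0,0,0]],[[0.63,0.53,-0.2],[0,0,0]],[[0.63,0.53,-0.33],[0,0,0]],[[0.63,0.53,-0.33],[0,0,0]],[[0.63,0.53,-0.33],[0,0,0]]]'

```text
clock: 18.55
tcp_pos: [0.5678, -0.0407, 0.1121]
tcp_rot: [0.496, 0.868, -0.0, -0.001]
wrist_force: [0.4, -0.7, -4.5]
width: 0.576
gripper_force: 68.3
```

```bash
python3 - <<'E'
from st import *
im=save("wrist","w8.png")[:,:,::-1].astype(int);c=vision.camera_info("wrist");s=st();np.save("w8.npy",c,allow_pickle=True)
# predicted nest tag / front screws, from w2 fit
a=np.radians(-59.5);R=np.array([[np.cos(a),-np.sin(a)],[np.sin(a),np.cos(a)]]);p=np.array([.5675,-.0424])
for L,z in(((-.083,0),.013),((-.0904,-.0524),.012),((-.0904,.0524),.012),((-.062,0),.031),((-.048,-.05),.09),((-.048,.05),.068)): print(L,proj(c,[[*(p+R@L),z]])[0])
m=((im[...,2]-im[...,0])>25).astype(np.uint8)
n,l,q,ce=cv2.connectedComponentsWithStats(m)
for i in range(1,n):
    if q[i,4]>150: print(q[i],ce[i])
# held holes
g=im.max(2)
for x,y in((229,201),(330,201)):
    w=g[y-14:y+15,x-14:x+15];mm=(w<w.min()+25).astype(np.uint8);n,l,t,ce=cv2.connectedComponentsWithStats(mm);i=1+np.argmax(t[1:,4]);print("hole",ce[i]+[x-14,y-14],t[i,4])
E
```

```text
18.6 [ 0.5684 -0.0408  0.1131] yaw 120.46064188391378 q [0.4965 0.868  0.0001 0.0003] f [-0.6578 -0.7199 -5.2039] 0.5756487787361559 68.35083961486816
(-0.083, 0) [278.9498  88.438 ]
(-0.0904, -0.0524) [198.1781  77.1524]
(-0.0904, 0.0524) [359.6911  77.087 ]
(-0.062, 0) [278.9873 122.9239]
(-0.048, -0.05) [172.3946 161.1592]
(-0.048, 0.05) [373.8319 154.3581]
[ 246   68   68   50 1959] [279.7453  86.7228]
[ 221  248  116   94 5379] [278.9    309.9885]
hole [229.4607 198.2583] 484
hole [328.4252 198.2408] 461
```

step_arm --increments '[[[0.003,0.002,-0.1],[0,0,0]],[[0.003,0.002,-0.25],[0,0,0]],[[0.003,0.002,-0.37],[0,0,0]],[[0.003,0.002,-0.37],[0,0,0]],[[0.003,0.002,-0.37],[0,0,0]]]'

```text
clock: 19.1
tcp_pos: [0.5688, -0.0403, 0.057]
tcp_rot: [0.496, 0.868, 0.0, 0.0]
wrist_force: [-0.2, -0.0, -5.3]
width: 0.578
gripper_force: 68.3
```

```bash
python3 - <<'E'
from st import *
im=save("wrist","w9.png")[:,:,::-1].astype(int);c=vision.camera_info("wrist");s=st();np.save("w9.npy",c,allow_pickle=True)
a=np.radians(-59.5);R=np.array([[np.cos(a),-np.sin(a)],[np.sin(a),np.cos(a)]]);p=np.array([.5675,-.0424])
g=im.sum(2).astype(float)
for L,z in(((-.083,0),.013),((-.0905,-.0525),.012),((-.0905,.0525),.012)):
    q=proj(c,[[*(p+R@L),z]])[0].round().astype(int);print(L,q)
    if L[1]<0:
        r=8;w=g[q[1]-r:q[1]+r+1,q[0]-r:q[0]+r+1];w=np.clip(w-np.percentile(w,50)-50,0,None);yy,xx=np.mgrid[-r:r+1,-r:r+1];print("screw",q[0]+(w*xx).sum()/w.sum(),q[1]+(w*yy).sum()/w.sum(),(w>0).sum())
m=((im[...,2]-im[...,0])>25).astype(np.uint8)
n,l,t,ce=cv2.connectedComponentsWithStats(m)
for i in range(1,n):
    if t[i,4]>150: print(t[i],ce[i])
# plate edges: rows scan for dark->light transitions at rows 70..110
gg=im.max(2)
for y in(60,75,100,120): print(y,np.array2string(gg[y,120:440:8]))
E
```

```text
19.15 [ 0.5694 -0.0403  0.0578] yaw 120.48109896497408 q [0.4964 0.8681 0.0003 0.0007] f [-0.2086  0.666  -5.3422] 0.5716926320763833 68.32009792327881
(-0.083, 0) [277  84]
(-0.0905, -0.0525) [172  70]
screw 175.91986255819108 67.64963422744403 101
(-0.0905, 0.0525) [382  70]
[ 234   58   88   64 3284] [277.3837  81.7674]
[ 221  248  116   94 5401] [278.85   309.8698]
60 [196 194 189 187 182 107 145 127 112 108 109 109 110 112 111 245 245 246
 247 247 246 247 247 247 247 234  76  76  71  60  64  65 204 216 221 220
 219 225 221 219]
75 [192 193 195 191 189  88 167 224 106 106 107 106 111 107 109 106 242 243
 244 244 245 245 245 244 148 109  76  73  75  59  61  65 191 218 220 220
 219 225 221 220]
100 [ 99 103 101 100  97  52  54  86  90  87  90  89 106 100 106 104 106 107
 244 244 245 245 246 108 109 110 108  72  70  68  61  62 172 219 221 221
 219 223 221 220]
120 [ 98  98  99 100 100  52  49  50  47  49  77  87  89  85 104 105 108 107
 107 109 117 106 106 106 110 109 110  74  75  70  62  66 142 221 222 221
 220 222 221 222]
```

step_arm --increments '[[[-0.005,-0.004,0],[0,0,0]],[[-0.005,-0.004,-0.06],[0,0,0]],[[-0.005,-0.004,-0.1],[0,0,0]],[[-0.005,-0.004,-0.14],[0,0,0]],[[-0.005,-0.004,-0.17],[0,0,0]],[[-0.005,-0.004,-0.19],[0,0,0]],[[-0.005,-0.004,-0.19],[0,0,0]],[[-0.005,-0.004,-0.2],[0,0,0]],[[-0.005,-0.004,-0.205],[0,0,0]],[[-0.005,-0.004,-0.205],[0,0,0]]]'

```text
clock: 20.15
tcp_pos: [0.5683, -0.0408, 0.0261]
tcp_rot: [0.496, 0.868, 0.0, 0.0]
wrist_force: [1.0, -0.6, -5.0]
width: 0.574
gripper_force: 68.6
```

step_arm --increments '[[[0,0,-0.004],[0,0,0]],[[0,0,-0.008],[0,0,0]],[[0,0,-0.01],[0,0,0]],[[0,0,-0.01],[0,0,0]]]'

```text
clock: 20.55
tcp_pos: [0.5683, -0.0408, 0.0253]
tcp_rot: [0.496, 0.868, 0.0, 0.0]
wrist_force: [-3.0, -2.0, 5.2]
width: 0.571
gripper_force: 70.0
```

Seated with about 10 N of contact. Releasing, lifting, and moving towards the knob.

step_arm --increments '[[[0,0,0],[0,0,0]],[[0,0,0],[0,0,0]],[[0,0,0],[0,0,0]],[[0,0,0],[0,0,0]],[[0,0,0],[0,0,0]],[[0,0,0],[0,0,0]],[[0,0,0.1],[0,0,0]],[[0,0,0.3],[0,0,0]],[[0,0,0.6],[0,0,0]],[[0,0,1],[0,0,0]],[[0,0,1],[0,0,0]],[[0,0,1],[0,0,0]]]' --claw -1

```text
clock: 21.75
tcp_pos: [0.5693, -0.0408, 0.1779]
tcp_rot: [0.496, 0.868, 0.001, 0.002]
wrist_force: [1.0, -0.3, -1.1]
width: 1.001
gripper_force: 0.0
```

```bash
python3 - <<'E'
from holes import *
c,im,X=look("w10.png",(.5675,-.0424),-59.5,.056)
print(X.mean(0))
for n,z in(("strap_hinge",.061),("strap_knob",.088),("hold_nest_seat",.012)):
    for r in finder.mark_of(n,"wrist")[:2]: print(n,r["conf"],r["at"],at_z(c,[r["at"]],z))
E
```

```text
21.8 [ 0.5685 -0.0408  0.1755] yaw 120.4885488496055 q [0.4963 0.8681 0.0004 0.0009] f [ 0.1231 -0.0987 -0.2132] 0.9987135041627352 0.0
(-1, -1) [257 148] [255.2235 142.9647] 85 [ 0.5297 -0.0118]
(-1, 1) [301 148] [298.7176 142.9765] 85 [0.5569 0.0042]
(1, -1) [259 254] [257.1129 248.5968] 62 [ 0.5717 -0.0833]
(1, 1) [299 254] [297.0656 248.541 ] 61 [ 0.599  -0.0672]
[ 0.5644 -0.0395]
strap_hinge 0.71 [348.7, 140.6] [[0.5863 0.0242 0.061 ]]
hold_nest_seat 0.28 [112.4, 322.5] [[ 0.4923 -0.2471  0.012 ]]
```

step_arm --increments '[[[-0.43,0.94,0.2],[0,0,0.162]],[[-0.43,0.94,0.2],[0,0,0.162]],[[-0.43,0.94,0.2],[0,0,0.162]],[[-0.43,0.94,0.2],[0,0,0.162]],[[-0.43,0.94,0.2],[0,0,0.162]],[[-0.43,0.94,0.2],[0,0,0.162]]]'

```text
clock: 22.55
tcp_pos: [0.5035, 0.0997, 0.2034]
tcp_rot: [0.44, 0.898, -0.001, -0.0]
wrist_force: [0.5, -0.6, -0.7]
width: 1.003
gripper_force: 0.0
```

```bash
python3 - <<'E'
from st import *
c=vision.camera_info("wrist");im=save("wrist","w11.png")[:,:,::-1];st();np.save("w11.npy",c,allow_pickle=True)
for n,z in(("strap_hinge",.061),("strap_knob",.088)):
    for r in finder.mark_of(n,"wrist")[:2]: print(n,r["conf"],r["at"],at_z(c,[r["at"]],z))
for r in finder.cut_out("strap_knob","wrist")[:1]: print(r["conf"],r["bbox"],rect(c,r["region"],.068))
q=proj(c,[[.5086,.1245,.098]])[0];x,y=q.astype(int);print(q)
g=im.max(2);w=g[y-40:y+40,x-40:x+40];m=(w<60).astype(np.uint8);n,l,t,ce=cv2.connectedComponentsWithStats(m)
for i in range(1,n):
    if t[i,4]>200: print(t[i],ce[i]+[x-40,y-40],at_z(c,[ce[i]+[x-40,y-40]],.098))
E
```

```text
22.6 [0.5037 0.0993 0.2034] yaw 127.72992037310456 q [ 0.4405  0.8978 -0.0006 -0.0005] f [ 0.156  -0.0752 -0.6349] 1.000826196179253 0.0
strap_hinge 0.59 [302.8, 314.7] [[0.5891 0.0223 0.061 ]]
strap_knob 0.64 [308.1, 183.0] [[0.5092 0.1246 0.088 ]]
0.92 [289.4, 163.1, 328.0, 336.7] (array([0.5508, 0.0727]), (156.3981475830078, 26.45817756652832), -53.16244125366211)
[308.4205 185.6259]
[ 27  23  31  33 784] [309.7105 184.1122] [[0.5086 0.1259 0.098 ]]
```

step_arm --increments '[[[0.033,0.185,0],[0,0,0]],[[0.033,0.185,-0.3],[0,0,0]],[[0.033,0.185,-0.6],[0,0,0]],[[0.033,0.185,-0.8],[0,0,0]],[[0.033,0.185,-0.865],[0,0,0]],[[0.033,0.185,-0.865],[0,0,0]],[[0.033,0.185,-0.865],[0,0,0]]]'

```text
clock: 23.45
tcp_pos: [0.5094, 0.1278, 0.0763]
tcp_rot: [0.44, 0.898, 0.001, 0.001]
wrist_force: [-0.1, -0.3, 0.3]
width: 0.999
gripper_force: 0.0
```

step_arm --increments '[[[0,0,0],[0,0,0]],[[0,0,0],[0,0,0]],[[0,0,0],[0,0,0]],[[0,0,0],[0,0,0]],[[0,0,0],[0,0,0]],[[0,0,0],[0,0,0]],[[0,0,0],[0,0,0]],[[0,0,0],[0,0,0]],[[0,0,0],[0,0,0]],[[0,0,0],[0,0,0]]]' --claw 1 --force 20

```text
clock: 24.45
tcp_pos: [0.5087, 0.1281, 0.0751]
tcp_rot: [0.44, 0.898, 0.0, 0.0]
wrist_force: [-1.0, 0.3, 5.9]
width: 0.246
gripper_force: 20.2
```

```bash
python3 - <<'E'
from st import *
s=st();H=np.array([.5873,.025]);p=s["tcp_pos"][:2];d=p-H;a0=np.arctan2(d[1],d[0]);r=np.hypot(*d);print(np.degrees(a0),r)
a=a0
for n,end in((1,170),(2,204),):
    b=a
    for k in range(1,13 if n==1 else 11):
        t=b+(np.radians(end)-b)*k/(12 if n==1 else 10)
        print(n,np.round((H+r*np.array([np.cos(t),np.sin(t)])-H-r*np.array([np.cos(b),np.sin(b)]))/.15,3),round(np.degrees(t-b)/45,3))
    a=t
E
```

```text
24.45 [0.5087 0.1281 0.0751] yaw 127.77954505554287 q [0.4401 0.8979 0.0002 0.0002] f [-0.9589  0.3142  5.9211] 0.24605077807014242 20.20197665289743
127.32033643035439 0.1296268846591434
1 [-0.042 -0.034] 0.079
1 [-0.081 -0.07 ] 0.158
1 [-0.118 -0.109] 0.237
1 [-0.153 -0.15 ] 0.316
1 [-0.185 -0.193] 0.395
1 [-0.214 -0.238] 0.474
1 [-0.241 -0.284] 0.553
1 [-0.264 -0.333] 0.632
1 [-0.285 -0.382] 0.711
1 [-0.302 -0.433] 0.79
1 [-0.316 -0.485] 0.869
1 [-0.327 -0.537] 0.948
2 [-0.007 -0.051] 0.076
2 [-0.012 -0.102] 0.151
2 [-0.013 -0.153] 0.227
2 [-0.011 -0.204] 0.302
2 [-0.007 -0.255] 0.378
2 [ 0.001 -0.306] 0.453
2 [ 0.012 -0.356] 0.529
2 [ 0.026 -0.406] 0.604
2 [ 0.042 -0.454] 0.68
2 [ 0.062 -0.502] 0.756
```

Gripped: width 0.246 is about 21 mm, which fits the knob. Now I'll swing it along the arc.

step_arm --increments '[[[-0.042,-0.034,0],[0,0,0.08]],[[-0.081,-0.07,0],[0,0,0.16]],[[-0.118,-0.109,0],[0,0,0.24]],[[-0.153,-0.15,0],[0,0,0.32]],[[-0.185,-0.193,0],[0,0,0.4]],[[-0.214,-0.238,0],[0,0,0.47]],[[-0.241,-0.284,0],[0,0,0.55]],[[-0.264,-0.333,0],[0,0,0.63]],[[-0.285,-0.382,0],[0,0,0.71]],[[-0.302,-0.433,0],[0,0,0.79]],[[-0.316,-0.485,0],[0,0,0.87]],[[-0.327,-0.537,0],[0,0,0.95]],[[-0.327,-0.537,0],[0,0,0.95]]]'

```text
clock: 25.75
tcp_pos: [0.4597, 0.0468, 0.0751]
tcp_rot: [0.083, 0.997, -0.0, 0.0]
wrist_force: [0.3, -0.8, 6.5]
width: 0.25
gripper_force: 20.2
```

step_arm --increments '[[[-0.007,-0.051,0],[0,0,0.076]],[[-0.012,-0.102,0],[0,0,0.151]],[[-0.013,-0.153,0],[0,0,0.227]],[[-0.011,-0.204,0],[0,0,0.302]],[[-0.007,-0.255,0],[0,0,0.378]],[[0.001,-0.306,0],[0,0,0.453]],[[0.012,-0.356,0],[0,0,0.529]],[[0.026,-0.406,0],[0,0,0.604]],[[0.042,-0.454,0],[0,0,0.68]],[[0.062,-0.502,0],[0,0,0.756]],[[0.062,-0.502,0],[0,0,0.756]]]'

```text
clock: 26.85
tcp_pos: [0.4693, -0.0282, 0.075]
tcp_rot: [-0.212, 0.977, -0.0, 0.0]
wrist_force: [-0.2, 0.2, 5.8]
width: 0.247
gripper_force: 20.3
```

```bash
python3 - <<'E'
from st import *
s=st();H=np.array([.5873,.025]);p=s["tcp_pos"][:2];d=p-H;b=np.arctan2(d[1],d[0]);r=np.hypot(*d);print(np.degrees(b)%360,r)
for e in(206,208,209.5,210.5,211.5,212.5):
    t=np.radians(e);print(e,np.round((r*np.array([np.cos(t),np.sin(t)])-d)/.15,3),round((e-np.degrees(b)%360)/45,3))
E
```

```text
26.85 [ 0.4693 -0.0282  0.075 ] yaw 204.51054896713094 q [-0.2123  0.9772 -0.0002  0.0003] f [-0.1631  0.2283  5.8017] 0.2471304093596044 20.30335226270836
204.2785426886113 0.12947110320650748
206 [ 0.011 -0.023] 0.038
208 [ 0.025 -0.05 ] 0.083
209.5 [ 0.036 -0.07 ] 0.116
210.5 [ 0.043 -0.083] 0.138
211.5 [ 0.051 -0.096] 0.16
212.5 [ 0.059 -0.109] 0.183
```

step_arm --increments '[[[0.011,-0.023,0],[0,0,0.038]],[[0.018,-0.037,0],[0,0,0.06]],[[0.025,-0.05,0],[0,0,0.083]],[[0.036,-0.07,0],[0,0,0.116]],[[0.036,-0.07,0],[0,0,0.116]]]'

```text
clock: 27.35
tcp_pos: [0.4744, -0.0385, 0.075]
tcp_rot: [-0.256, 0.967, -0.0, 0.0]
wrist_force: [-1.4, -1.9, 6.9]
width: 0.244
gripper_force: 20.3
```

step_arm --increments '[[[0.003,-0.006,0],[0,0,0.01]],[[0.007,-0.013,0],[0,0,0.022]],[[0.007,-0.013,0],[0,0,0.022]]]'

```text
clock: 27.65
tcp_pos: [0.4755, -0.0402, 0.075]
tcp_rot: [-0.264, 0.964, -0.0, 0.0]
wrist_force: [-2.0, -1.9, 6.9]
width: 0.245
gripper_force: 20.3
```

step_arm --increments '[[[0.003,-0.006,0],[0,0,0.01]],[[0.007,-0.013,0],[0,0,0.02]],[[0.007,-0.013,0],[0,0,0.02]]]'

```text
clock: 27.95
tcp_pos: [0.476, -0.0411, 0.075]
tcp_rot: [-0.272, 0.962, 0.001, -0.0]
wrist_force: [-3.9, 5.1, 9.4]
width: 0.246
gripper_force: 20.5
```

Contact: about 7 N opposing at 210.7°, with 210.5° expected. One small extra nudge to seat it firmly.

step_arm --increments '[[[0.004,-0.007,0],[0,0,0]],[[0.004,-0.007,0],[0,0,0]],[[0.004,-0.007,0],[0,0,0]]]'

```text
clock: 28.25
tcp_pos: [0.4761, -0.0413, 0.075]
tcp_rot: [-0.272, 0.962, 0.002, -0.0]
wrist_force: [-7.2, 10.9, 10.8]
width: 0.245
gripper_force: 21.0
```

step_arm --increments '[[[0,0,0],[0,0,0]],[[0,0,0],[0,0,0]],[[0,0,0],[0,0,0]],[[0,0,0],[0,0,0]],[[0,0,0],[0,0,0]],[[0,0,0],[0,0,0]],[[0,0,0],[0,0,0]],[[0,0,0.1],[0,0,0]],[[0,0,0.3],[0,0,0]],[[0,0,0.6],[0,0,0]],[[0,0,1],[0,0,0]],[[0,0,1],[0,0,0]],[[0,0,1],[0,0,0]],[[0,0,1],[0,0,0]]]' --claw -1

```text
clock: 29.65
tcp_pos: [0.4767, -0.0433, 0.2241]
tcp_rot: [-0.273, 0.962, 0.0, -0.0]
wrist_force: [0.3, 0.1, -0.4]
width: 0.999
gripper_force: 0.0
```

```bash
python3 - <<'E'
from st import *
s=st();c=vision.camera_info("wrist");save("wrist","w12.png");np.save("w12.npy",c,allow_pickle=True)
for cam in("wrist","top","side"):
    if cam!="wrist": save(cam,cam+"2.png")
    for n,z in(("strap_hinge",.061),("strap_knob",.088)):
        for r in finder.mark_of(n,cam)[:2]: print(cam,n,r["conf"],r["at"],at_z(cam,[r["at"]],z)[0])
    for n in("housing_round","housing_triangle","housing_blank"):
        for r in finder.mark_of(n,cam)[:2]: print(cam,n,r["conf"],r["at"],at_z(cam,[r["at"]],.0 if "blank" in n else .012)[0])
E
```

```text
29.65 [ 0.4767 -0.0433  0.2241] yaw 211.65389210059448 q [-0.2727  0.9621  0.0001 -0.0003] f [ 0.2822  0.1159 -0.3538] 0.9989151237878144 0.0
wrist strap_hinge 0.97 [280.1, 317.4] [0.5845 0.0259 0.061 ]
wrist strap_knob 0.76 [282.3, 203.3] [ 0.4776 -0.0382  0.088 ]
wrist housing_triangle 0.58 [239.7, 248.0] [ 0.562  -0.0387  0.012 ]
wrist housing_triangle 0.53 [279.2, 321.6] [0.6179 0.0455 0.012 ]
wrist housing_blank 0.66 [84.1, 85.7] [ 0.4988 -0.2569  0.    ]
top housing_round 0.59 [179.0, 155.2] [0.695  0.1382 0.012 ]
top housing_blank 0.91 [339.8, 233.3] [ 0.4959 -0.2572  0.    ]
side strap_hinge 0.7 [242.2, 236.2] [0.5816 0.0253 0.061 ]
side strap_knob 0.81 [286.9, 232.1] [ 0.4699 -0.0367  0.088 ]
side housing_round 0.66 [186.4, 255.2] [0.7065 0.1384 0.012 ]
side housing_round 0.35 [259.4, 232.2] [ 0.5587 -0.0307  0.012 ]
side housing_triangle 0.85 [256.9, 229.4] [ 0.5699 -0.0352  0.012 ]
side housing_blank 0.9 [308.8, 188.9] [ 0.5029 -0.2449  0.    ]
```

The strap measures about 211° (closed). Last check: are both housings seated relative to their nest screws, measured within the same saved pictures?

```bash
python3 - <<'E'
from st import *
def R(y):
    a=np.radians(y);return np.array([[np.cos(a),-np.sin(a)],[np.sin(a),np.cos(a)]])
def peak(im,c,P,z,bright,r=9):
    q=proj(c,[[*P,z]])[0].round().astype(int)
    if not(r<q[0]<560-r and r<q[1]<420-r): return None
    g=im.max(2).astype(float)[q[1]-r:q[1]+r+1,q[0]-r:q[0]+r+1]
    if bright: m=g>np.median(g)+60
    else: m=g<g.min()+25
    n,l,t,ce=cv2.connectedComponentsWithStats(m.astype(np.uint8)); 
    if n<2: return None
    i=1+np.argmax(t[1:,4]); return at_z(c,[ce[i]+q-r],z)[0,:2],t[i,4],(ce[i]+q-r).round(1),q
for f,p,y in(("w6",(.6928,.1364),-51.6),("w10",(.5660,-.0410),-59.5),("w12",(.5660,-.0410),-59.5)):
    im=cv2.imread(f"pics/{f}.png");c=np.load(f+".npy",allow_pickle=True).item();p=np.array(p);M=R(y);print(f)
    for nm,pts,z,b in(("hole",[(-.042,-.016),(-.042,.016),(.042,-.016),(.042,.016)],.056,0),("screw",[(-.0905,-.0525),(-.0905,.0525),(.0705,-.0525),(.0705,.0525)],.012,1)):
        for L in pts:
            o=peak(im,c,p+M@L,z,b)
            if o: print(nm,L,"local mm",((o[0]-p)@M*1000-np.array(L)*1000).round(1),o[1],o[2])
E
```

```text
w6
hole (-0.042, -0.016) local mm [-2.2 -1.3] 93 [254.8 143.8]
hole (-0.042, 0.016) local mm [-2.3 -1.7] 85 [298.7 143.7]
hole (0.042, -0.016) local mm [-3.4 -1.1] 65 [256.9 250.2]
hole (0.042, 0.016) local mm [-3.5 -1.6] 66 [296.9 250.2]
screw (-0.0905, -0.0525) local mm [-0.4 -1.3] 82 [212.2  79.7]
screw (-0.0905, 0.0525) local mm [-0.2 -2.5] 77 [340.7  80.3]
screw (0.0705, -0.0525) local mm [ 8.4 -0.5] 57 [222. 271.]
w10
hole (-0.042, -0.016) local mm [-1.6 -0.5] 85 [255.2 143. ]
hole (-0.042, 0.016) local mm [-1.5 -0.9] 85 [298.7 143. ]
hole (0.042, -0.016) local mm [-2.6 -0.5] 62 [257.1 248.6]
hole (0.042, 0.016) local mm [-2.6 -0.9] 61 [297.1 248.5]
screw (-0.0905, -0.0525) local mm [0.4 0.6] 60 [214.2  79.8]
screw (0.0705, -0.0525) local mm [0.1 0.2] 40 [222.3 260.8]
screw (0.0705, 0.0525) local mm [7.5 2.5] 51 [336.3 267.8]
w12
hole (-0.042, -0.016) local mm [ 8.3 -8.5] 3 [266.7 244.3]
hole (-0.042, 0.016) local mm [8.5 9.3] 2 [266.  291.5]
hole (0.042, -0.016) local mm [-0.7  0.1] 45 [187.4 251.2]
hole (0.042, 0.016) local mm [-0.7  0.5] 42 [189.4 281.7]
screw (-0.0905, -0.0525) local mm [-8.6  0.3] 36 [331.5 204.4]
screw (-0.0905, 0.0525) local mm [-5.3  5.3] 81 [322.3 298. ]
screw (0.0705, -0.0525) local mm [2.2 1.6] 38 [165.9 202.4]
screw (0.0705, 0.0525) local mm [-7.2 -7.7] 55 [180.6 284.9]
```

```bash
python3 -c "
from station import robot
print(robot.close_job())"
```

```text
the job is handed in; nothing more can be done
None
```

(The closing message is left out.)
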